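# Grade the cake pillars by thickness

### The arm

A 6-joint arm with a two-finger parallel gripper is mounted at the origin on a cart in front of the work surface, level with it; the furniture and walls round the work are solid. World frame = base frame: x ahead of the robot, y to its left, z up, the work surface at z = 0. Lengths are in m, angles in rad, forces in N, time in s.
With the tool pointing down it reaches from about 0.275 to 0.75 m from the base axis. Payload 10.2 kg.
Tool frame: the origin (TCP) lies midway between the tips of the shut fingers; the grasp point (between the pads) lies 19 mm behind it; z points along the fingers, y is the line along which they close (so a half turn about z gives the same grasp; the last joint's range is limited). The gripper opens to 85 mm and grips with 20 to 120 N. Pads are 22 mm wide; open, the fingers measure 114 mm over their backs; the gripper's body (76 mm by 85 mm) begins 54 mm behind the grasp point. The pads swing forward as they close: fully open they stand 13 mm farther back than shut.
Start: joints at [0.998, 0.313, 1.498, -0, 1.331, -0.223], TCP at [0.18, 0.493, 0.208] pointing down, gripper open.
Joint ranges: [-2.94, 2.94], [-0.97, 2.17], [0.19, 2.56], [-1.23, 4.37], [0.02, 3.11], [-2.88, 2.88]. Speed limits (rad/s): [2.39, 2.39, 3.01, 3.14, 3.14, 3.14].

### API

Orientations are given as a rotation vector (axis times angle).
In Python, from workcell import arm gives the robot as it stands.
- The arm moves only by the tool shift_gripper, called after "Request:" as name(argument=value, ...) on one line, values as JSON. Schema: {"type":"object","properties":{"segments":{"type":"array","items":{"type":"array","items":{"type":"array","items":{"type":"number"},"minItems":7,"maxItems":7},"minItems":1,"maxItems":12},"minItems":1,"maxItems":1},"only":{"type":"string"},"quiet":{"type":"boolean"},"lines":{"type":"string"}},"required":["segments"],"additionalProperties":false}. segments is a list that holds a single list of rows (three levels of brackets), with 1 to 12 rows, each of 7 numbers: the finger opening in m, then dx, dy, dz in units of 20 mm, then a rotation vector rx, ry, rz in units of 0.05 rad; each row shifts and turns the commanded pose from where the row before left it, along the tool's axes as they then stand; what a row does not reach is not made up. A row lasts 1/10 s, in which the tool goes at most 0.05 m and 0.15 rad, less where a joint would pass 70% of its speed; a pose out of reach is approached as far as the arm can. The fingers move at their own pace and stop on an object; the grip force is fixed at half the most. Time passes only in rows, so rows that do not move let the fingers close. The tool returns the time, the measured TCP pose, the force, the opening and the grip force at its end. only (a regular expression) keeps the lines of the reply that match it, lines (a string "A,B") keeps lines A to B, and quiet returns only ok. Input that does not fit is refused with a message, and nothing moves.
- arm.get_obs(): the state, without advancing time (a new reading comes with each control period).
- arm.get_image(name): name is "side" or "top" or "wrist"; returns a dict with "color" (384x512x3 uint8, blue, green, red), "fx", "fy", "cx", "cy" (pixels), "dist" ([k1, k2, p1, p2, k3] as OpenCV has them; the pictures are not rectified), "T" (4x4, takes a point from camera to world coordinates). Camera axes: x right, y up, looking along -z (the intrinsics and any distortion apply to the point x, -y, -z); pixel columns grow to the right and rows downward; lengths in m; the calibration is good to about 2 mm. A picture is of the moment at which its call begins. There is no depth.
- arm.finish_job(): hands the job in; it is judged then, once.
The state is a dict: "time": time; "joint_positions": joint angles; "qvel": joint speeds; "tau": joint torques, N m; "eef_pos": TCP position; "ee_rot": TCP orientation; "force": force on the tool from outside, world axes, zero at the start; "ft_torque": the same for the moment, N m; "grip_width": finger opening in m; "grip_force": force on a finger pad.
Only numpy, scipy, OpenCV 4.12 (cv2) and the standard library are available. Lean on these libraries where they do the work, as an engineer would, in place of code of your own. Each camera call takes 0.05 s, during which the arm holds its last target. There are 200 camera calls.

### The job

The washed wooden cake pillars are mixed up in their block: try each one on the grading box, stepping through the hole sizes, and push it pin first through the narrowest hole that lets it pass, so that it drops right through into the bin below. A pillar too thick for every hole goes pin down into the glass tumbler. Keep the box and the glass upright on the worktop and leave the tin, the jar and the drum alone.

Things in the scene. Friction and masses are not known exactly. Their poses are not given: they have to be found in the camera images.
- gauge: loose 2.5 kg wooden grading box with clear front, 112 x 112 mm, 147 mm high, under a 12 mm metal plate with four through holes, 2 x 2, 50 mm apart: hole 1 near left, 2 near right, 3 far left, 4 far right. Under each a closed bin 46 x 46 mm, floor 4 mm above the worktop, 131 mm free height. Origin: centre of the underside; z up, x away from the robot, y left at yaw 0.
- block: dark wooden block, 60 (x) by 222 (y) by 30 mm high, 1.2 kg, loose on the worktop; five equal 12.5 mm wide wells, 24 mm deep, in a row along its y, 44 mm apart, hold the pillars upright. Origin: centre of the underside, z up.
- tumbler: empty clear drinking glass, 80 mm across the rim, 91 mm high, 11 mm thick bottom, inside about 52 mm wide at the bottom and wider above, 0.22 kg, loose. Origin: centre of the underside, z up.
- hole_1 (a point): centre of the mouth of hole 1 of the grading box, in the top face of the plate; round, 19 mm in diameter (narrowest); axes as the box.
- hole_2 (a point): centre of the mouth of hole 2 of the grading box, in the top face of the plate; round, 24 mm in diameter; axes as the box.
- hole_3 (a point): centre of the mouth of hole 3 of the grading box, in the top face of the plate; round, 29 mm in diameter; axes as the box.
- hole_4 (a point): centre of the mouth of hole 4 of the grading box, in the top face of the plate; round, 34 mm in diameter (widest); axes as the box.
- pillar_a: wooden cake pillar, round, 125 mm long: a 10 mm thick, 20 mm long pin below, a flat shoulder, then a plain 105 mm rod (edges bevelled 2 mm) 16, 21, 26, 31 or 36 mm thick; no two alike, which is which is not told. 25 to 110 g. At first it stands in a well of the block, pin down, top 135 mm above the worktop. Origin: centre of the pin's lower end, z along the rod to its top. May be absent.
- pillar_b: wooden cake pillar, round, 125 mm long: a 10 mm thick, 20 mm long pin below, a flat shoulder, then a plain 105 mm rod (edges bevelled 2 mm) 16, 21, 26, 31 or 36 mm thick; no two alike, which is which is not told. 25 to 110 g. At first it stands in a well of the block, pin down, top 135 mm above the worktop. Origin: centre of the pin's lower end, z along the rod to its top. May be absent.
- pillar_c: wooden cake pillar, round, 125 mm long: a 10 mm thick, 20 mm long pin below, a flat shoulder, then a plain 105 mm rod (edges bevelled 2 mm) 16, 21, 26, 31 or 36 mm thick; no two alike, which is which is not told. 25 to 110 g. At first it stands in a well of the block, pin down, top 135 mm above the worktop. Origin: centre of the pin's lower end, z along the rod to its top. May be absent.
- pillar_d: wooden cake pillar, round, 125 mm long: a 10 mm thick, 20 mm long pin below, a flat shoulder, then a plain 105 mm rod (edges bevelled 2 mm) 16, 21, 26, 31 or 36 mm thick; no two alike, which is which is not told. 25 to 110 g. At first it stands in a well of the block, pin down, top 135 mm above the worktop. Origin: centre of the pin's lower end, z along the rod to its top. May be absent.
- pillar_e: wooden cake pillar, round, 125 mm long: a 10 mm thick, 20 mm long pin below, a flat shoulder, then a plain 105 mm rod (edges bevelled 2 mm) 16, 21, 26, 31 or 36 mm thick; no two alike, which is which is not told. 25 to 110 g. At first it stands in a well of the block, pin down, top 135 mm above the worktop. Origin: centre of the pin's lower end, z along the rod to its top. May be absent.
- tomato_tin: bystander: food tin, 75 mm across, 110 mm high; to be left alone. Origin: centre of the underside.
- spice_jar: bystander: small glass jar with screw cap, 45 mm across, 106 mm high; to be left alone. Origin: centre of the underside.
- salt_drum: bystander: cardboard drum, 68 mm across, 146 mm high; to be left alone. Origin: centre of the underside.

How it is judged:
By the outcome, as a careful person would: the job done as asked, in the order asked, and still so for the second after the job is handed in, with the robot touching nothing.
Of pillar_a, pillar_b, pillar_c, pillar_d, pillar_e only 4 to 5 are there at a start; the rules pass over those that are not, and their reading is None.
At some moment in a run one of tumbler, gauge may be knocked a few centimetres aside while the robot is not near it.
It also fails if it takes over 210 s, if anything falls off the work surface, if the arm or the gripper's body presses on something with over 40 N, if the wrist force passes 120 N, or if a joint passes its speed limit or range.

## Working session

There is one attempt and no reset: what is moved stays moved. The work goes in short steps, Python scripts to look and compute and a tool call to move; the robot and the scene stay as the last step left them, time stands still between calls to the robot, and variables do not carry over. Pictures are saved under pics/ and viewed, at most 14 in all, crops included, and the job is handed in when it is done.

```bash
ls; mkdir -p pics; cat > h.py <<'E'
import numpy as np,cv2
from workcell import arm
from scipy.spatial.transform import Rotation as R
def snap(n,f):
    im=arm.get_image(n); cv2.imwrite(f'pics/{f}.png',im['color']); 
    np.savez(f'pics/{f}.npz',**{k:np.array(v) for k,v in im.items()}); return im
def load(f): return np.load(f'pics/{f}.npz')
def K(im): return np.array([[im['fx'],0,im['cx']],[0,im['fy'],im['cy']],[0,0,1.]])
def ray(im,uv):
    p=cv2.undistortPoints(np.array([[uv]],float),K(im),np.array(im['dist'],float))[0,0]
    T=np.array(im['T']); d=T[:3,:3]@np.array([p[0],-p[1],-1]); return T[:3,3],d/np.linalg.norm(d)
def atz(im,uv,z):
    o,d=ray(im,uv); return o+d*(z-o[2])/d[2]
def tri(a,b):  # list of (im,uv)
    A=np.zeros((3,3));v=np.zeros(3)
    for im,uv in (a,b):
        o,d=ray(im,uv);P=np.eye(3)-np.outer(d,d);A+=P;v+=P@o
    return np.linalg.solve(A,v)
def proj(im,X):
    T=np.array(im['T']);c=T[:3,:3].T@(np.array(X)-T[:3,3])
    return cv2.projectPoints(np.array([[c[0],-c[1],-c[2]]]),np.zeros(3),np.zeros(3),K(im),np.array(im['dist'],float))[0].ravel()
def st():
    o=arm.get_obs();print('t',round(o['time'],2),'p',np.round(o['eef_pos'],4),'rv',np.round(o['ee_rot'],4),'F',np.round(o['force'],1),'w',round(float(o['grip_width']),4));return o
def go(x,y,z):
    "needed shift in tool axes"
    o=arm.get_obs();r=np.array(o['ee_rot']);Rm=R.from_rotvec(r).as_matrix() if r.shape==(3,) else r
    print('shift',np.round(Rm.T@(np.array([x,y,z])-o['eef_pos']),4))
E
python3 - <<'E'
from h import *
o=st()
print(R.from_rotvec(o['ee_rot']).as_matrix().round(3))
ims=[snap(n,n+'0')for n in('top','side','wrist')]
for i in ims: print(np.array(i['T']).round(3),i['fx'],i['dist'])
cv2.imwrite('pics/ts.png',np.vstack([ims[0]['color'],ims[1]['color']])[:, :])
E
```

```text
pics
workcell.py
t 0.0 p [0.1798 0.493  0.207 ] rv [-5.4660e-01 -3.0932e+00  1.8000e-03] F [0.1 0.5 0.7] w 0.0856
[[-0.939  0.343 -0.001]
 [ 0.343  0.939 -0.001]
 [ 0.    -0.001 -1.   ]]
[[ 0.011  0.996 -0.088  0.461]
 [-1.     0.012  0.005 -0.037]
 [ 0.006  0.088  0.996  1.118]
 [ 0.     0.     0.     1.   ]] 409.5013729706079 [0.03554822 0.         0.         0.         0.        ]
[[-0.909  0.136 -0.394  0.044]
 [-0.416 -0.318  0.852  1.053]
 [-0.01   0.938  0.346  0.575]
 [ 0.     0.     0.     1.   ]] 499.97574679300715 [-0.20615869  0.          0.          0.          0.        ]
[[ 0.342 -0.907 -0.246  0.118]
 [ 0.94   0.33   0.09   0.514]
 [-0.    -0.262  0.965  0.375]
 [ 0.     0.     0.     1.   ]] 265.3269114700379 [0.00821881 0.         0.         0.         0.        ]
```
View pics/top0.png

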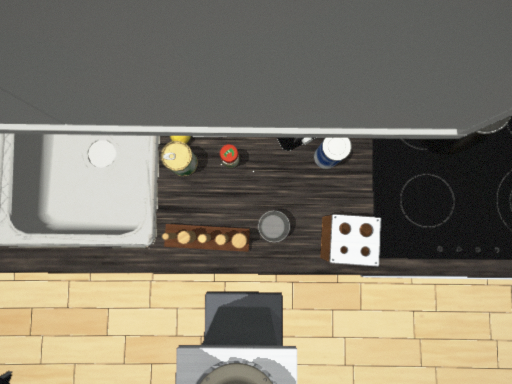

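View pics/side0.png

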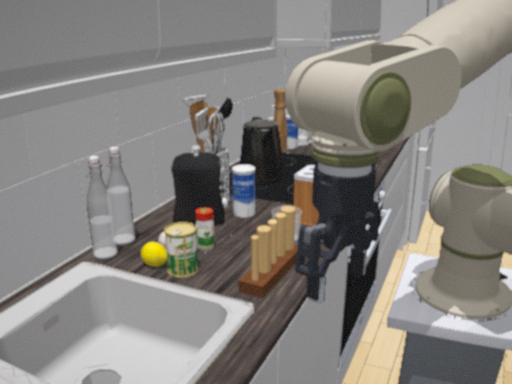

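```bash
python3 - <<'E'
from h import *
t=load('top0')
c=t['color']
a=cv2.resize(c[215:257,152:262],None,fx=7,fy=7,interpolation=cv2.INTER_CUBIC)
b=cv2.resize(c[200:242+0,300:410],None,fx=7,fy=7,interpolation=cv2.INTER_CUBIC)
b=cv2.resize(c[208:272,318:388],None,fx=4.4,fy=4.4,interpolation=cv2.INTER_CUBIC)
b2=cv2.resize(c[204:250,252:296],None,fx=6,fy=6,interpolation=cv2.INTER_CUBIC)
o=np.zeros((294+282,770,3),np.uint8);o[:294]=a;o[294:294+min(282,b.shape[0])][:, :b.shape[1]]=b[:282];o[294:294+276,400:400+264]=b2
cv2.imwrite('pics/crop0.png',o)
for n,u,z in(('p1',(166,236),.135),('p2',(183,238),.135),('p3',(202,239),.135),('p4',(221,240),.135),('p5',(239,241),.135),('tum',(274,226),.09),('h1',(344,250),.147),('h2',(365,251),.147),('h3',(345,228),.147),('h4',(367,229),.147)):
    print(n,atz(t,u,z).round(3))
E
```

```text
p1 [0.444 0.167 0.135]
p2 [0.439 0.127 0.135]
p3 [0.438 0.082 0.135]
p4 [0.436 0.036 0.135]
p5 [ 0.434 -0.007  0.135]
tum [ 0.471 -0.092  0.09 ]
h1 [ 0.416 -0.254  0.147]
h2 [ 0.414 -0.303  0.147]
h3 [ 0.467 -0.257  0.147]
h4 [ 0.466 -0.309  0.147]
```

View pics/crop0.png

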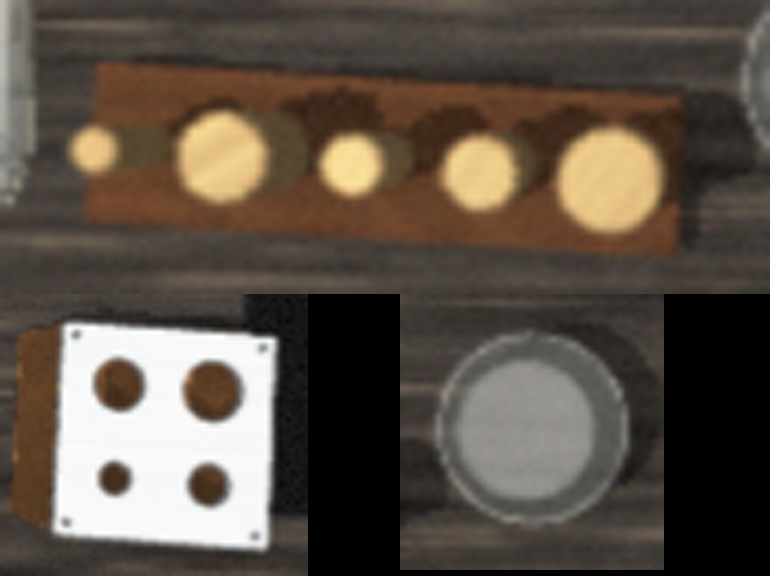

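View pics/wrist0.png

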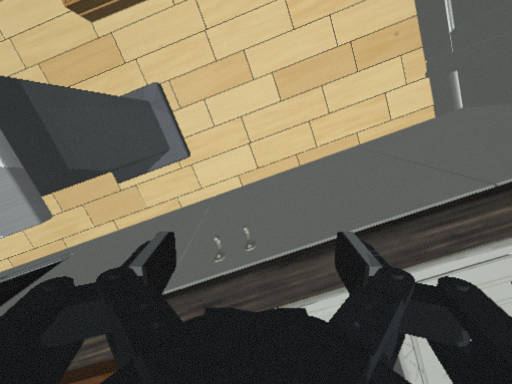

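The rows are not in the units I measure in: shifts go in units of 20 mm and turns go in units of 0.05 rad. I convert before sending: -0.01 m is -0.5, 0.142 rad is 2.84.

Request:
shift_gripper(segments=[[[0.085,0,0,-0.5,0,0,2.84],[0.085,0,0,-0.5,0,0,2.84],[0.085,0,0,-0.5,0,0,2.84],[0.085,0,0,-0.5,0,0,2.84],[0.085,0,0,-0.5,0,0,2.84],[0.085,0,0,-0.5,0,0,2.84],[0.085,0,0,-0.5,0,0,2.84],[0.085,0,0,-0.5,0,0,2.84],[0.085,0,0,-0.5,0,0,2.84],[0.085,0,0,0,0,0,0]]])

```text
time: 1.15
eef_pos: [0.1801, 0.4935, 0.2985]
ee_rot: [-2.285, -2.156, -0.003]
force: [1.1, 0.4, -0.5]
grip_width: 0.0853
grip_force: 0.0
```

```bash
cat >> h.py <<'E'
def holes(im,z=.147,v=1):
    "centres of holes 1..4 by grey-weighted centroids of the dark spots in the white plate"
    g=cv2.cvtColor(im['color'],cv2.COLOR_BGR2GRAY)
    m=((im['color'].min(2)>150)&(im['color'].max(2).astype(int)-im['color'].min(2)<40)).astype(np.uint8)
    m=cv2.morphologyEx(m,cv2.MORPH_CLOSE,np.ones((2,2)))
    cs,hi=cv2.findContours(m,cv2.RETR_CCOMP,cv2.CHAIN_APPROX_NONE)
    best=None
    for i,c in enumerate(cs):
        if hi[0][i][3]<0:
            ch=[j for j in range(len(cs)) if hi[0][j][3]==i and cv2.contourArea(cs[j])>8]
            ch.sort(key=lambda j:-cv2.contourArea(cs[j]))
            if len(ch)>=4 and (best is None or cv2.contourArea(c)>best[0]): best=(cv2.contourArea(c),ch[:4])
    if best is None: print('no plate');return
    P=[]
    for j in best[1]:
        x,y,w,h=cv2.boundingRect(cs[j]);k=3;s=g[y-k:y+h+k,x-k:x+w+k].astype(float)
        W=np.clip(230-s,0,120); W[W<25]=0
        yy,xx=np.mgrid[y-k:y+h+k,x-k:x+w+k]; P.append(atz(im,((W*xx).sum()/W.sum(),(W*yy).sum()/W.sum()),z)[:2])
    P=np.array(P)[::-1]   # small to large = 1..4
    c=P.mean(0); M=np.array([[-1,1],[-1,-1],[1,1],[1,-1]])*.025
    H=M.T@(P-c); a=np.arctan2(H[0,1]-H[1,0],H[0,0]+H[1,1])
    Rr=np.array([[np.cos(a),-np.sin(a)],[np.sin(a),np.cos(a)]]); F=c+M@Rr.T
    if v: print('holes raw',P.round(4).tolist(),'fit',F.round(4).tolist(),'yaw',a.round(3),'res',np.abs(P-F).max().round(4))
    return F,a
E
python3 - <<'E'
from h import *
holes(load('top0'));o=st();go(.438,.11,.26)
E
```

```text
holes raw [[0.4171, -0.2532], [0.4142, -0.3032], [0.4671, -0.2561], [0.4642, -0.3063]] fit [[0.4171, -0.2533], [0.4142, -0.3032], [0.4671, -0.2562], [0.4641, -0.3061]] yaw -0.058 res 0.0002
t 1.15 p [0.1801 0.4935 0.2985] rv [-2.2848 -2.1556 -0.0029] F [ 1.1  0.4 -0.5] w 0.0853
shift [-0.3679  0.2797  0.0382]
```

Scaled: 0.028 m is 1.4, -0.038 m is -1.9.

Request:
shift_gripper(segments=[[[0.085,-1.9,1.4,0,0,0,0],[0.085,-1.9,1.4,0,0,0,0],[0.085,-1.9,1.4,0,0,0,0],[0.085,-1.9,1.4,0,0,0,0],[0.085,-1.9,1.4,0,0,0,0],[0.085,-1.9,1.4,0,0,0,0],[0.085,-1.9,1.4,0,0,0,0],[0.085,-1.9,1.4,0,0,0,0],[0.085,-1.9,1.4,0,0,0,0],[0.085,-1.9,1.4,0,0,0,0],[0.085,0,0,0,0,0,0],[0.085,0,0,0,0,0,0]]])

```text
time: 2.35
eef_pos: [0.4378, 0.0974, 0.2968]
ee_rot: [-2.282, -2.158, 0.001]
force: [-0.5, 0.2, -0.3]
grip_width: 0.085
grip_force: 0.0
```

```bash
python3 - <<'E'
from h import *
o=st();print(R.from_rotvec(o['ee_rot']).as_matrix().round(4));snap('wrist','w1');snap('top','t1')
E
```

```text
t 2.35 p [0.4378 0.0974 0.2968] rv [-2.2816e+00 -2.1577e+00  1.5000e-03] F [-0.5  0.2 -0.3] w 0.085
[[ 5.580e-02  9.984e-01 -1.600e-03]
 [ 9.984e-01 -5.580e-02  3.000e-04]
 [ 2.000e-04 -1.600e-03 -1.000e+00]]
```

View pics/w1.png

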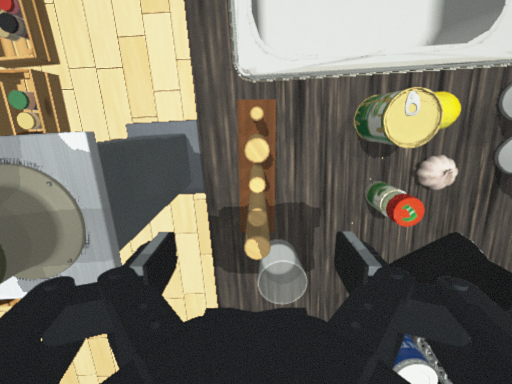

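```bash
python3 - <<'E'
from h import *
t=load('top0');w=load('w1')
T=[(94,149),(222,157),(351,164),(480,173),(610,181)];W=[(257,114),(257,150),(257,185),(257,217),(257,248)]
for a,b in zip(T,W):
    ut=(152+a[0]/7-.43,215+a[1]/7-.43); print(tri((t,ut),(w,b)).round(4),'z135:',atz(t,ut,.135)[:2].round(4),atz(w,b,.135)[:2].round(4))
a=(400,294);
for uv,s in(((533,428),'rim'),):
    ut=(252+(uv[0]-400)/6-.43,204+(uv[1]-294)/6-.43);print('tumbler',atz(t,ut,.091)[:2].round(4))
go(.438,.165,.115-.0)
E
```

```text
[0.4442 0.1678 0.1436] z135: [0.4441 0.1697] [0.4442 0.168 ]
[0.4419 0.1257 0.1379] z135: [0.4418 0.1262] [0.4419 0.1254]
[0.4398 0.0819 0.1386] z135: [0.4399 0.0823] [0.4396 0.081 ]
[0.4373 0.0383 0.1369] z135: [0.4373 0.0384] [0.4372 0.0375]
[ 0.435  -0.006   0.1378] z135: [ 0.435  -0.0059] [ 0.4348 -0.0074]
tumbler [ 0.4709 -0.0915]
shift [ 0.0662 -0.0028  0.1824]
```

Request:
shift_gripper(segments=[[[0.085,1.8,0.06,0,0,0,0],[0.085,1.78,0.06,0,0,0,0],[0.085,0,0,2.25,0,0,0],[0.085,0,0,2.25,0,0,0],[0.085,0,0,2.25,0,0,0],[0.085,0,0,1.7,0,0,0],[0.085,0,0,1,0,0,0],[0.085,0,0,0,0,0,0],[0.0,0,0,0,0,0,0],[0.0,0,0,0,0,0,0],[0.0,0,0,0,0,0,0],[0.0,0,0,0,0,0,0]]])

```text
time: 3.65
eef_pos: [0.4446, 0.1693, 0.1094]
ee_rot: [2.283, 2.157, 0.002]
force: [-0.3, 0.2, 0.7]
grip_width: 0.028
grip_force: 0.0
```

Request:
shift_gripper(segments=[[[0.0,0,0,0,0,0,0],[0.0,0,0,0,0,0,0],[0.0,0,0,0,0,0,0],[0.0,0,0,0,0,0,0],[0.0,0,0,0,0,0,0]]])

```text
time: 4.15
eef_pos: [0.445, 0.1693, 0.1095]
ee_rot: [2.283, 2.156, 0.003]
force: [-0.2, 0.9, 6.7]
grip_width: -0.0001
grip_force: 3.0
```

```bash
python3 - <<'E'
from h import *
w=snap('wrist','w2');s=snap('side','s2');t=snap('top','t2')
o=np.zeros((600,800,3),np.uint8)
o[:,:]=0
a=cv2.resize(s['color'][150:320,190:360],(400,400));o[:400,:400]=a
o[:300,400:]=cv2.resize(w['color'],(400,300))
o[300:,400:]=cv2.resize(t['color'][180:300,140:300],(400,300))
cv2.imwrite('pics/m2.png',o)
E
```

```text
(no output)
```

View pics/m2.png

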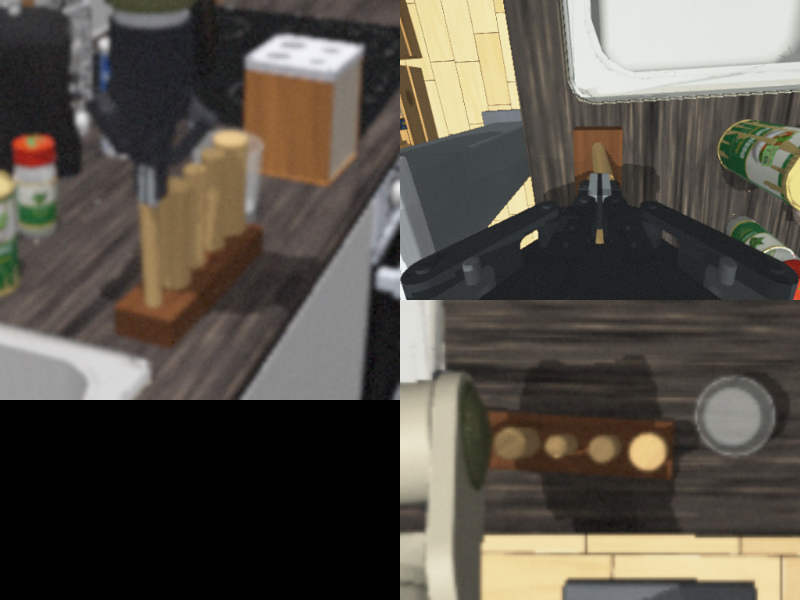

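```bash
python3 - <<'E'
from h import *
s=load('s2');w=load('w2');o=arm.get_obs()
for X in ([*o['eef_pos']],[.444,.169,.135],[.444,.169,.03]): print(proj(s,X).round(1),proj(w,X).round(1))
a=cv2.resize(w['color'][150:330,180:330],None,fx=3.3,fy=3.3,interpolation=cv2.INTER_CUBIC)
b=cv2.resize(s['color'][200:300,225:285],None,fx=5,fy=5,interpolation=cv2.INTER_CUBIC)
c=np.zeros((600,800,3),np.uint8);c[:a.shape[0],:a.shape[1]]=a;c[:500,500:800]=b;cv2.imwrite('pics/m3.png',c)
E
```

```text
[254.2 244.8] [254.5 218.9]
[254.6 234. ] [252.8 235.3]
[254.9 277.2] [253.5 189.4]
```

View pics/m3.png

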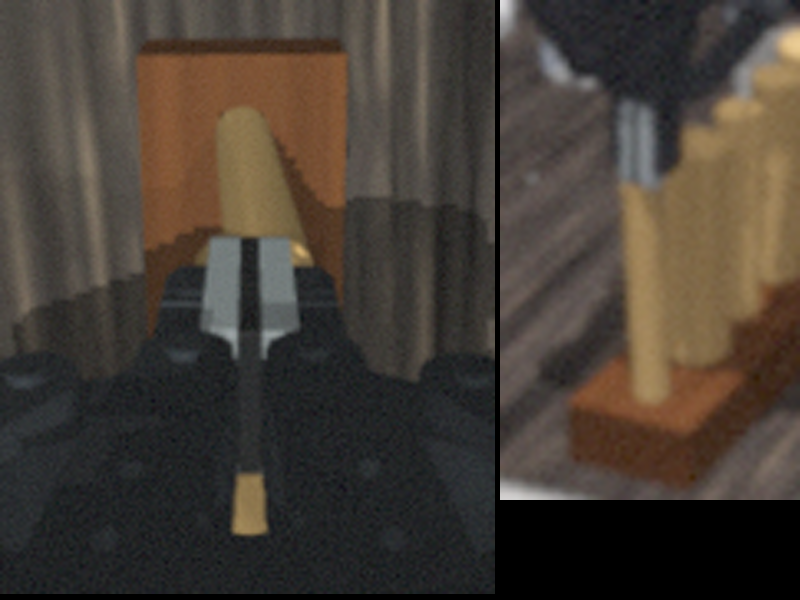

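Request:
shift_gripper(segments=[[[0.0,0,0,-1.5,0,0,0],[0.0,0,0,-1.5,0,0,0],[0,0,0,0,0,0,0],[0,0,0,0,0,0,0]]])

```text
time: 4.7
eef_pos: [0.4444, 0.1692, 0.1687]
ee_rot: [2.283, 2.157, 0.001]
force: [-0.7, -0.3, -0.6]
grip_width: -0.0001
grip_force: 0.0
```

```bash
python3 - <<'E'
from h import *
w=snap('wrist','w3');s=snap('side','s3')
a=cv2.resize(w['color'][100:384,150:370],None,fx=2.1,fy=2.1,interpolation=cv2.INTER_CUBIC)
b=cv2.resize(s['color'][170:300,215:285],None,fx=4.2,fy=4.2,interpolation=cv2.INTER_CUBIC)
c=np.zeros((600,800,3),np.uint8);c[:a.shape[0],:a.shape[1]]=a;c[:b.shape[0],500:500+b.shape[1]]=b;cv2.imwrite('pics/m4.png',c)
print(proj(s,arm.get_obs()['eef_pos']))
E
```

```text
[254.53473123 219.89701972]
```

View pics/m4.png

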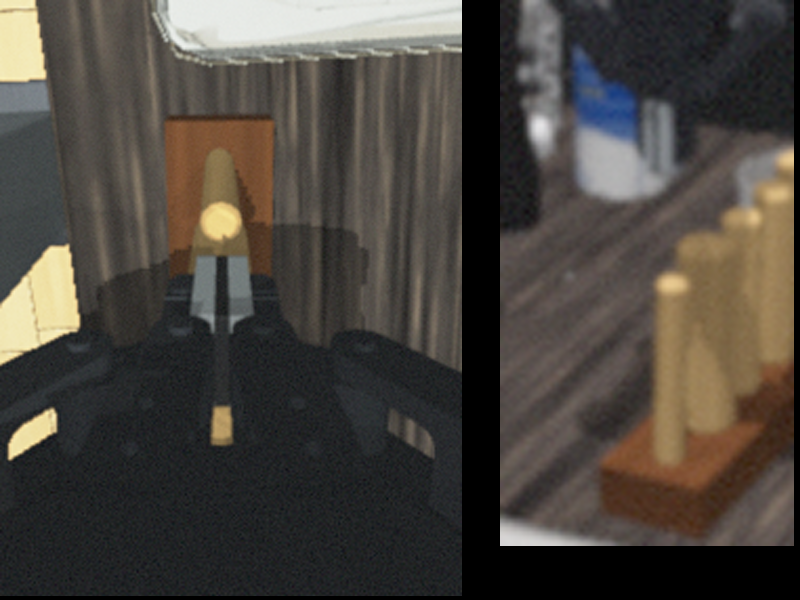

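```bash
python3 - <<'E'
from h import *
w=load('w3');p=atz(w,(255.2,204.8),.135);print(p);go(p[0],p[1],.08)
E
```

```text
[0.44484638 0.16815561 0.135     ]
shift [-0.0009  0.0013  0.0876]
```

Request:
shift_gripper(segments=[[[0.06,0,0,0,0,0,0],[0.06,0,0,0,0,0,0],[0.06,0,0,0,0,0,0],[0.06,0,0,1.5,0,0,0],[0.06,0,0,1.5,0,0,0],[0.06,0,0,1.435,0,0,0],[0.06,0,0,0,0,0,0],[0.0,0,0,0,0,0,0],[0.0,0,0,0,0,0,0],[0.0,0,0,0,0,0,0],[0.0,0,0,0,0,0,0],[0.0,0,0,0,0,0,0]]])

```text
time: 6.0
eef_pos: [0.4449, 0.1694, 0.0812]
ee_rot: [2.283, 2.157, 0.003]
force: [-1.2, 0.1, 6.9]
grip_width: 0.0142
grip_force: 58.4
```

Request:
shift_gripper(segments=[[[0.0,0,0,-1,0,0,0],[0.0,0,0,-2,0,0,0],[0,0,0,-2,0,0,0],[0,0,0,-2,0,0,0],[0,0,0,-1.2,0,0,0],[0,0,0,0,0,0,0],[0,0,0,0,0,0,0]]])

```text
time: 6.7
eef_pos: [0.4441, 0.1692, 0.2438]
ee_rot: [2.284, 2.157, 0.0]
force: [-1.2, 0.2, -0.8]
grip_width: 0.0142
grip_force: 58.7
```

```bash
python3 - <<'E'
from h import *
st();F,a=holes(snap('top','t3'));go(F[0,0],F[0,1]+.001,.246);go(F[0,0],F[0,1]+.001+.0,.222)
w=snap('wrist','w4')
E
```

```text
t 6.7 p [0.4441 0.1692 0.2438] rv [2.2837e+00 2.1571e+00 5.0000e-04] F [-1.2  0.2 -0.8] w 0.0142
holes raw [[0.4171, -0.2532], [0.4142, -0.3032], [0.467, -0.2561], [0.4642, -0.3063]] fit [[0.4171, -0.2533], [0.4142, -0.3032], [0.467, -0.2562], [0.4641, -0.3061]] yaw -0.058 res 0.0002
shift [-0.4223 -0.0027 -0.0029]
shift [-0.4223 -0.0026  0.0211]
```

Request:
shift_gripper(segments=[[[0,-2.345,-0.015,-0.05,0,0,0],[0,-2.345,-0.015,0,0,0,0],[0,-2.345,-0.015,0,0,0,0],[0,-2.345,-0.015,0,0,0,0],[0,-2.345,-0.015,0,0,0,0],[0,-2.345,-0.015,0,0,0,0],[0,-2.345,-0.015,0,0,0,0],[0,-2.345,-0.015,0,0,0,0],[0,-2.35,-0.015,0,0,0,0],[0,0,0,0,0,0,0],[0,0,0,0,0,0,0]]])

```text
time: 7.9
eef_pos: [0.4171, -0.2523, 0.2436]
ee_rot: [-2.284, -2.153, -0.0]
force: [0.3, 0.0, -1.1]
grip_width: 0.014
grip_force: 58.7
```

```bash
python3 - <<'E'
from h import *
st();im=snap('wrist','w5');s=snap('side','s5')
w=cv2.resize(im['color'][100:300,170:340],None,fx=3,fy=3,interpolation=cv2.INTER_CUBIC)
c=np.zeros((600,800,3),np.uint8);c[:600,:510]=w
b=cv2.resize(s['color'][120:260,260:350],None,fx=3.2,fy=3.2,interpolation=cv2.INTER_CUBIC);c[:b.shape[0],510:510+b.shape[1]]=b
cv2.imwrite('pics/m5.png',c);go(.4171,-.2523,.222)
for X in ([.4171,-.2533,.147],[.4142,-.3032,.147]):print(proj(im,X).round(1))
E
```

```text
t 7.9 p [ 0.4171 -0.2523  0.2436] rv [-2.2837e+00 -2.1534e+00 -2.0000e-04] F [ 0.3  0.  -1.1] w 0.014
shift [-0.0013 -0.0003  0.0224]
[254.9 185.9]
[254.9 231. ]
```

View pics/m5.png

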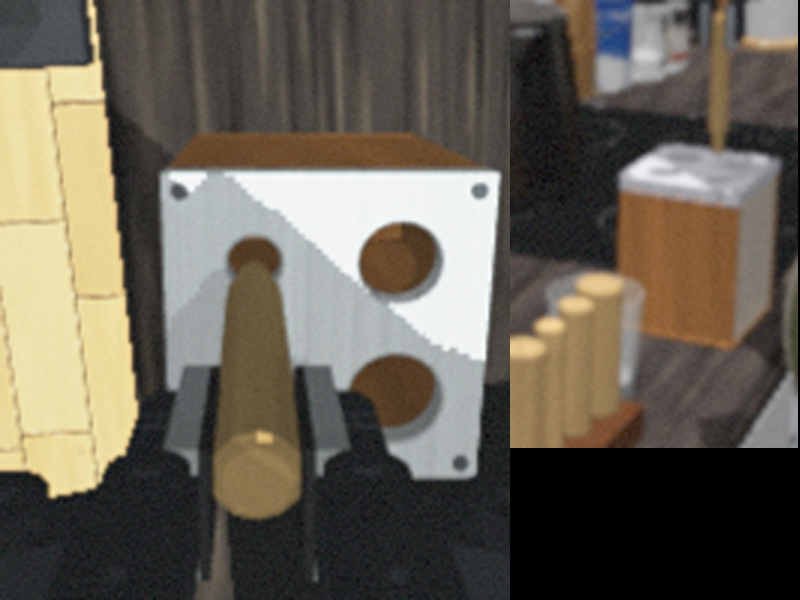

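```bash
python3 - <<'E'
from h import *
w=load('w5');print('top',atz(w,(256.3,258.3),.2974));
for y in(-.251,-.2523,-.254):print(proj(w,[.4171,y+.008,.1924+.002]),proj(w,[.4171,y,.2974]))
E
```

```text
top [ 0.41816867 -0.25175062  0.2974    ]
[254.0857486  187.52802919] [253.97117563 256.99891664]
[254.17672571 189.01645099] [254.13236955 259.45036221]
[254.29528409 190.95612483] [254.3418936 262.6369917]
```

Scaled: -0.002 m is -0.1, -0.0009 m is -0.045.

Request:
shift_gripper(segments=[[[0,-0.1,-0.045,0.5,0,0,0],[0,0,0,0.75,0,0,0],[0,0,0,0.5,0,0,0],[0,0,0,0.3,0,0,0],[0,0,0,0.2,0,0,0],[0,0,0,0.2,0,0,0],[0,0,0,0.15,0,0,0],[0,0,0,0.15,0,0,0],[0,0,0,0,0,0,0]]])

```text
time: 8.9
eef_pos: [0.4165, -0.254, 0.1897]
ee_rot: [-2.284, -2.157, 0.0]
force: [0.3, -0.1, 0.8]
grip_width: 0.0142
grip_force: 58.7
```

Scaled: -0.03 m is -1.5, 0.02 m is 1.

Request:
shift_gripper(segments=[[[0,0,0,1,0,0,0],[0,0,0,1,0,0,0],[0,0,0,0.6,0,0,0],[0,0,0,0.35,0,0,0],[0,0,0,0,0,0,0],[0.05,0,0,0,0,0,0],[0.05,0,0,0,0,0,0],[0.05,0,0,0,0,0,0],[0.05,0,0,0,0,0,0],[0.05,0,0,-1.5,0,0,0],[0.05,0,0,-1.5,0,0,0],[0.05,0,0,-1.5,0,0,0]]])

```text
time: 10.1
eef_pos: [0.4164, -0.254, 0.2222]
ee_rot: [2.284, 2.157, -0.0]
force: [0.5, -1.0, -0.4]
grip_width: 0.0498
grip_force: 0.0
```

Request:
shift_gripper(segments=[[[0.07,0,0,-0.5,0,0,0],[0.07,0,0,0,0,0,0]]])

```text
time: 10.3
eef_pos: [0.4169, -0.2544, 0.2317]
ee_rot: [2.282, 2.156, 0.0]
force: [0.6, -0.4, -0.9]
grip_width: 0.0696
grip_force: 0.0
```

```bash
python3 - <<'E'
from h import *
st();F,a=holes(snap('top','t6'));im=snap('wrist','w6');s=snap('side','s6')
w=cv2.resize(im['color'][100:300,170:340],None,fx=3,fy=3,interpolation=cv2.INTER_CUBIC)
c=np.zeros((600,800,3),np.uint8);c[:600,:510]=w
b=cv2.resize(s['color'][120:260,260:350],None,fx=3.2,fy=3.2,interpolation=cv2.INTER_CUBIC);c[:b.shape[0],510:510+b.shape[1]]=b
cv2.imwrite('pics/m6.png',c);
go(.4398,.0819,.25)
E
```

```text
t 10.3 p [ 0.4169 -0.2544  0.2317] rv [2.2821e+00 2.1557e+00 1.0000e-04] F [ 0.6 -0.4 -0.9] w 0.0696
no plateTraceback (most recent call last):
  File "<stdin>", line 2, in <module>
TypeError: cannot unpack non-iterable NoneType object
```

```bash
python3 - <<'E'
from h import *
snap('wrist','w6');snap('side','s6')
go(.4398,.0817,.2317)
E
```

```text
shift [ 0.3362  0.0045 -0.0017]
```

Request:
shift_gripper(segments=[[[0.07,2.4,0,0,0,0,0],[0.07,2.4,0.03,0,0,0,0],[0.07,2.4,0.03,0,0,0,0],[0.07,2.4,0.03,0,0,0,0],[0.07,2.4,0.03,0,0,0,0],[0.07,2.4,0.03,0,0,0,0],[0.07,2.43,0.03,0,0,0,0],[0.07,0,0,0,0,0,0],[0.07,0,0,0,0,0,0]]])

```text
time: 11.35
eef_pos: [0.4388, 0.0824, 0.2298]
ee_rot: [-2.28, -2.159, 0.003]
force: [0.3, -0.0, -0.1]
grip_width: 0.07
grip_force: 0.0
```

```bash
python3 - <<'E'
from h import *
st();holes(snap('top','t7'));go(.4398,.0817,.080)
E
```

```text
t 11.35 p [0.4388 0.0824 0.2298] rv [-2.2803 -2.159   0.0026] F [ 0.3 -0.  -0.1] w 0.07
holes raw [[0.4165, -0.2546], [0.4142, -0.3032], [0.4671, -0.2561], [0.4643, -0.3064]] fit [[0.4168, -0.2539], [0.4143, -0.3038], [0.4667, -0.2563], [0.4643, -0.3063]] yaw -0.049 res 0.0007
shift [0.0003 0.0011 0.15  ]
```

Scaled: 0.04 m is 2, 0.03 m is 1.5.

Request:
shift_gripper(segments=[[[0.07,0,0.05,2,0,0,0],[0.07,0,0,2,0,0,0],[0.07,0,0,2,0,0,0],[0.07,0,0,1.5,0,0,0],[0.07,0,0,0,0,0,0],[0,0,0,0,0,0,0],[0.0,0,0,0,0,0,0],[0.0,0,0,0,0,0,0],[0.0,0,0,0,0,0,0],[0.0,0,0,0,0,0,0],[0,0,0,0,0,0,0]]])

```text
time: 12.5
eef_pos: [0.441, 0.0816, 0.0822]
ee_rot: [2.282, 2.156, 0.002]
force: [-1.2, -0.2, 6.7]
grip_width: 0.0194
grip_force: 58.3
```

Request:
shift_gripper(segments=[[[0.0,0,0,-1,0,0,0],[0.0,0,0,-2,0,0,0],[0,0,0,-2,0,0,0],[0,0,0,-2,0,0,0],[0,0,0,-1.2,0,0,0],[0,0,0,0,0,0,0],[0,0,0,0,0,0,0]]])

```text
time: 13.2
eef_pos: [0.4401, 0.0818, 0.2448]
ee_rot: [2.283, 2.157, 0.0]
force: [-0.4, -0.5, -0.7]
grip_width: 0.0194
grip_force: 58.7
```

```bash
python3 - <<'E'
from h import *
st();go(.4171,-.2533,.244)
E
```

```text
t 13.2 p [0.4401 0.0818 0.2448] rv [2.2834e+00 2.1571e+00 4.0000e-04] F [-0.4 -0.5 -0.7] w 0.0194
shift [-0.3358 -0.004   0.0009]
```

The rows are not in the units I measure in: shifts go in units of 20 mm and turns go in units of 0.05 rad. I convert before sending: -0.0498 m is -2.49, -0.048 m is -2.4.

Request:
shift_gripper(segments=[[[0,-2.4,-0.025,0,0,0,0],[0,-2.4,-0.025,0,0,0,0],[0,-2.4,-0.025,0,0,0,0],[0,-2.4,-0.025,0,0,0,0],[0,-2.4,-0.025,0,0,0,0],[0,-2.4,-0.025,0,0,0,0],[0,-2.4,-0.025,0,0,0,0],[0,-2.49,-0.025,0,0,0,0],[0,0,0,0,0,0,0],[0,0,0,0,0,0,0]]])

```text
time: 14.2
eef_pos: [0.4137, -0.3034, 0.2432]
ee_rot: [-2.283, -2.153, -0.0]
force: [-0.5, 0.8, -0.4]
grip_width: 0.0193
grip_force: 58.7
```

```bash
python3 - <<'E'
from h import *
st();im=snap('wrist','w8')
go(.4138,-.3035,.192)
p=[proj(im,[.4142,-.3032,.147]),proj(im,[.4671,-.2561,.147])];print(p)
w=cv2.resize(im['color'][120:290,190:340],None,fx=3.5,fy=3.5,interpolation=cv2.INTER_CUBIC)
s=load('w6')['color'];c=np.zeros((600,800,3),np.uint8);c[:595,:525]=w;c[:300,530:800]=cv2.resize(s[130:280,190:325],None,fx=2,fy=2);cv2.imwrite('pics/m8.png',c)
E
```

```text
t 14.2 p [ 0.4137 -0.3034  0.2432] rv [-2.2832e+00 -2.1530e+00 -5.0000e-04] F [-0.5  0.8 -0.4] w 0.0193
shift [-0.001  -0.0001  0.0518]
[array([255.30369484, 184.83149462]), array([306.71300907, 134.86164535])]
```

View pics/m8.png

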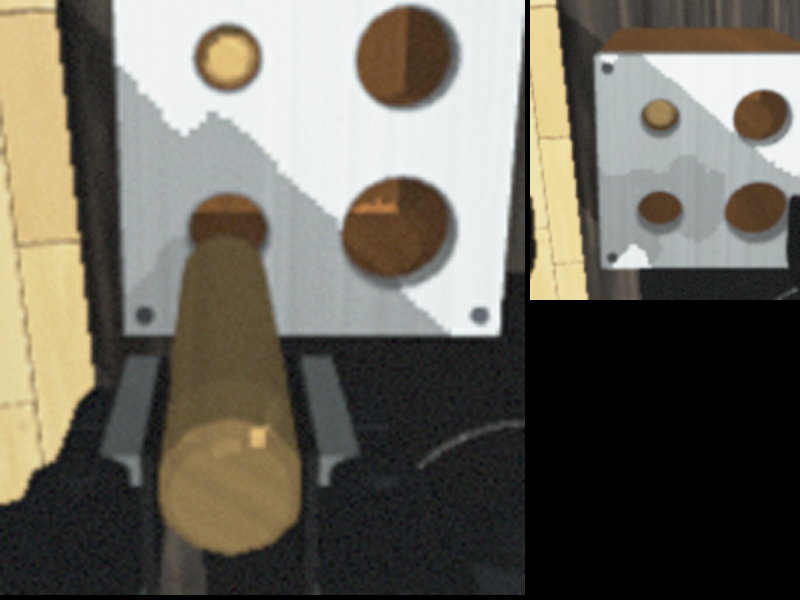

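```bash
python3 - <<'E'
from h import *
w=load('w8');print('top',atz(w,(255.7,259.1),.296));
for y in(-.301,-.303,-.305):print(proj(w,[.4142,y+.0085,.191]),proj(w,[.4142,y,.296]))
E
```

```text
top [ 0.41449291 -0.30386332  0.296     ]
[254.52865103 184.82972387] [254.74553833 253.75756426]
[254.66592189 187.09907181] [254.98871184 257.51752614]
[254.80256851 189.35810548] [255.22995466 261.24786181]
```

Request:
shift_gripper(segments=[[[0,0,0,0.5,0,0,0],[0,0,0,0.75,0,0,0],[0,0,0,0.5,0,0,0],[0,0,0,0.3,0,0,0],[0,0,0,0.2,0,0,0],[0,0,0,0.2,0,0,0],[0,0,0,0.15,0,0,0],[0,0,0,0.15,0,0,0],[0,0,0,0,0,0,0]]])

```text
time: 15.15
eef_pos: [0.4143, -0.3032, 0.1896]
ee_rot: [-2.284, -2.157, -0.0]
force: [-0.3, -0.1, -0.9]
grip_width: 0.0192
grip_force: 58.7
```

Scaled: -0.03 m is -1.5, 0.02 m is 1.

Request:
shift_gripper(segments=[[[0,0,0,1,0,0,0],[0,0,0,1,0,0,0],[0,0,0,0.6,0,0,0],[0,0,0,0.35,0,0,0],[0,0,0,0,0,0,0],[0.05,0,0,0,0,0,0],[0.05,0,0,0,0,0,0],[0.05,0,0,0,0,0,0],[0.07,0,0,0,0,0,0],[0.07,0,0,-1.5,0,0,0],[0.07,0,0,-1.5,0,0,0],[0.07,0,0,-1.5,0,0,0]]])

```text
time: 16.35
eef_pos: [0.4143, -0.3031, 0.2222]
ee_rot: [2.284, 2.157, -0.0]
force: [-0.2, 0.2, -0.2]
grip_width: 0.0697
grip_force: 0.0
```

```bash
python3 - <<'E'
from h import *
st();snap('wrist','w9');go(.4378,.0381,.222)
E
```

```text
t 16.35 p [ 0.4143 -0.3031  0.2222] rv [ 2.2839  2.1572 -0.    ] F [-0.2  0.2 -0.2] w 0.0697
shift [0.3433 0.0028 0.0032]
```

Scaled: 0.049 m is 2.45, 0.0004 m is 0.02.

Request:
shift_gripper(segments=[[[0.07,2.45,0.02,0,0,0,0],[0.07,2.45,0.02,0,0,0,0],[0.07,2.45,0.02,0,0,0,0],[0.07,2.45,0.02,0,0,0,0],[0.07,2.45,0.02,0,0,0,0],[0.07,2.45,0.02,0,0,0,0],[0.07,2.45,0.02,0,0,0,0],[0.07,0,0,0,0,0,0],[0.07,0,0,0,0,0,0]]])

```text
time: 17.3
eef_pos: [0.4366, 0.0397, 0.2209]
ee_rot: [2.281, 2.16, -0.0]
force: [0.0, 0.3, -0.8]
grip_width: 0.0701
grip_force: 0.0
```

```bash
python3 - <<'E'
from h import *
st();holes(snap('top','t9'));go(.4378,.0381,.080)
E
```

```text
t 17.3 p [0.4366 0.0397 0.2209] rv [ 2.2809e+00  2.1598e+00 -1.0000e-04] F [ 0.   0.3 -0.8] w 0.0701
holes raw [[0.4165, -0.2546], [0.4123, -0.3062], [0.4671, -0.2561], [0.4643, -0.3064]] fit [[0.4161, -0.2548], [0.414, -0.3047], [0.4661, -0.2569], [0.464, -0.3069]] yaw -0.043 res 0.0017
shift [-0.0005  0.0011  0.1409]
```

Request:
shift_gripper(segments=[[[0.07,-0.035,0.03,2,0,0,0],[0.07,0,0,2,0,0,0],[0.07,0,0,2,0,0,0],[0.07,0,0,1,0,0,0],[0.07,0,0,0,0,0,0],[0,0,0,0,0,0,0],[0.0,0,0,0,0,0,0],[0.0,0,0,0,0,0,0],[0.0,0,0,0,0,0,0],[0.0,0,0,0,0,0,0],[0,0,0,0,0,0,0]]])

```text
time: 18.45
eef_pos: [0.4378, 0.0381, 0.0822]
ee_rot: [2.282, 2.156, 0.001]
force: [-2.5, -1.1, 7.2]
grip_width: 0.0243
grip_force: 58.4
```

Request:
shift_gripper(segments=[[[0.0,0,0,-1,0,0,0],[0.0,0,0,-2,0,0,0],[0,0,0,-2,0,0,0],[0,0,0,-2,0,0,0],[0,0,0,-1.2,0,0,0],[0,0,0,0,0,0,0],[0,0,0,0,0,0,0]]])

```text
time: 19.15
eef_pos: [0.4371, 0.0383, 0.2448]
ee_rot: [2.283, 2.157, 0.0]
force: [-0.5, 0.0, -1.3]
grip_width: 0.0245
grip_force: 59.3
```

```bash
python3 - <<'E'
from h import *
st();go(.4668,-.2564,.244)
E
```

```text
t 19.15 p [0.4371 0.0383 0.2448] rv [2.2835e+00 2.1570e+00 5.0000e-04] F [-0.5  0.  -1.3] w 0.0245
shift [-0.2926  0.0464  0.0009]
```

Scaled: -0.0418 m is -2.09, 0.0066 m is 0.33.

Request:
shift_gripper(segments=[[[0,-2.09,0.33,0,0,0,0],[0,-2.09,0.33,0,0,0,0],[0,-2.09,0.33,0,0,0,0],[0,-2.09,0.33,0,0,0,0],[0,-2.09,0.33,0,0,0,0],[0,-2.09,0.33,0,0,0,0],[0,-2.09,0.33,0,0,0,0],[0,0,0,0,0,0,0],[0,0,0,0,0,0,0]]])

```text
time: 20.05
eef_pos: [0.4661, -0.2565, 0.2433]
ee_rot: [-2.283, -2.154, 0.0]
force: [0.0, 0.5, -1.4]
grip_width: 0.0244
grip_force: 59.2
```

```bash
python3 - <<'E'
from h import *
st();im=snap('wrist','w10')
go(.4668,-.2562,.192)
print(proj(im,[.4670,-.2562,.147]),[proj(im,[.467,y+dy,z])for y in(-.2582,-.2542) for dy,z in((.011,.192),(0,.297))])
w=cv2.resize(im['color'][120:290,180:350],None,fx=3.5,fy=3.5,interpolation=cv2.INTER_CUBIC)
s=load('w9')['color'];c=np.zeros((600,800,3),np.uint8);c[:595,:595]=w;c[:300,600:800]=cv2.resize(s[130:280,190:290],None,fx=2,fy=2);cv2.imwrite('pics/m10.png',c)
E
```

```text
t 20.05 p [ 0.4661 -0.2565  0.2433] rv [-2.2829e+00 -2.1536e+00  2.0000e-04] F [ 0.   0.5 -1.4] w 0.0244
shift [-0.0005  0.0006  0.0518]
[255.66951876 184.68044598] [array([255.07340648, 186.8826952 ]), array([255.95934199, 262.48480226]), array([254.80066368, 182.31145822]), array([255.48058282, 254.95112712])]
```

View pics/m10.png

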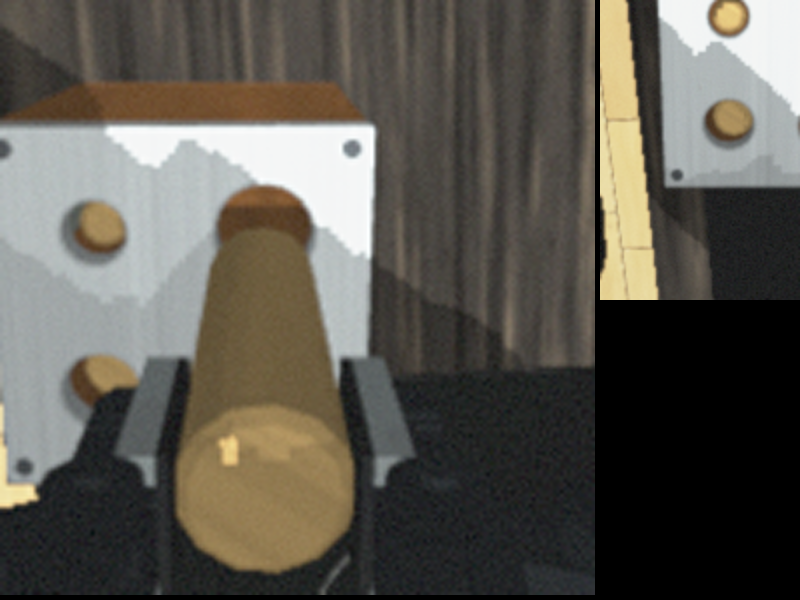

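Request:
shift_gripper(segments=[[[0,0,0,0.5,0,0,0],[0,0,0,0.75,0,0,0],[0,0,0,0.5,0,0,0],[0,0,0,0.3,0,0,0],[0,0,0,0.2,0,0,0],[0,0,0,0.2,0,0,0],[0,0,0,0.15,0,0,0],[0,0,0,0.15,0,0,0],[0,0,0,0,0,0,0]]])

```text
time: 21.0
eef_pos: [0.4666, -0.2564, 0.1896]
ee_rot: [-2.284, -2.157, 0.0]
force: [-0.3, -0.6, -0.8]
grip_width: 0.0242
grip_force: 59.2
```

Request:
shift_gripper(segments=[[[0,0,0,1,0,0,0],[0,0,0,1,0,0,0],[0,0,0,0.6,0,0,0],[0,0,0,0.3,0,0,0],[0,0,0,0,0,0,0],[0.05,0,0,0,0,0,0],[0.05,0,0,0,0,0,0],[0.05,0,0,0,0,0,0],[0.08,0,0,0,0,0,0],[0.08,0,0,-1.5,0,0,0],[0.08,0,0,-1.5,0,0,0],[0.08,0,0,-1.5,0,0,0]]])

```text
time: 22.2
eef_pos: [0.4666, -0.2564, 0.2232]
ee_rot: [2.284, 2.157, -0.0]
force: [-0.2, -0.5, -1.2]
grip_width: 0.0803
grip_force: 0.0
```

```bash
python3 - <<'E'
from h import *
st();snap('wrist','w11');go(.4422,.1257,.222)
E
```

```text
t 22.2 p [ 0.4666 -0.2564  0.2232] rv [ 2.2838  2.1572 -0.    ] F [-0.2 -0.5 -1.2] w 0.0803
shift [ 0.3811 -0.0476  0.0041]
```

Scaled: 0.0476 m is 2.38, -0.0059 m is -0.295.

Request:
shift_gripper(segments=[[[0.08,2.38,-0.295,0,0,0,0],[0.08,2.38,-0.295,0,0,0,0],[0.08,2.38,-0.295,0,0,0,0],[0.08,2.38,-0.295,0,0,0,0],[0.08,2.38,-0.295,0,0,0,0],[0.08,2.38,-0.295,0,0,0,0],[0.08,2.38,-0.295,0,0,0,0],[0.08,2.38,-0.295,0,0,0,0],[0.08,0,0,0,0,0,0],[0.08,0,0,0,0,0,0]]])

```text
time: 23.25
eef_pos: [0.4411, 0.127, 0.2219]
ee_rot: [2.281, 2.16, -0.0]
force: [-0.5, 0.4, 0.1]
grip_width: 0.0801
grip_force: 0.0
```

```bash
python3 - <<'E'
from h import *
st();holes(snap('top','t11'));go(.4422,.1257,.080)
E
```

```text
t 23.25 p [0.4411 0.127  0.2219] rv [ 2.2811e+00  2.1597e+00 -1.0000e-04] F [-0.5  0.4  0.1] w 0.0801
holes raw [[0.4164, -0.2548], [0.412, -0.3068], [0.4686, -0.259], [0.4642, -0.3063]] fit [[0.4169, -0.2552], [0.4138, -0.3051], [0.4668, -0.2583], [0.4637, -0.3082]] yaw -0.062 res 0.0019
shift [-0.0003  0.0009  0.1419]
```

Request:
shift_gripper(segments=[[[0.08,-0.03,0.03,2,0,0,0],[0.08,0,0,2,0,0,0],[0.08,0,0,2,0,0,0],[0.08,0,0,1,0,0,0],[0.08,0,0,0,0,0,0],[0,0,0,0,0,0,0],[0.0,0,0,0,0,0,0],[0.0,0,0,0,0,0,0],[0.0,0,0,0,0,0,0],[0.0,0,0,0,0,0,0],[0,0,0,0,0,0,0]]])

```text
time: 24.4
eef_pos: [0.4423, 0.1258, 0.0831]
ee_rot: [2.283, 2.157, 0.002]
force: [-1.6, -1.2, 6.9]
grip_width: 0.0296
grip_force: 58.6
```

Request:
shift_gripper(segments=[[[0.0,0,0,-1,0,0,0],[0.0,0,0,-2,0,0,0],[0,0,0,-2,0,0,0],[0,0,0,-2,0,0,0],[0,0,0,-1.2,0,0,0],[0,0,0,0,0,0,0],[0,0,0,0,0,0,0]]])

```text
time: 25.1
eef_pos: [0.4416, 0.1258, 0.2455]
ee_rot: [-2.284, -2.157, 0.0]
force: [0.1, 0.1, -1.3]
grip_width: 0.0295
grip_force: 60.0
```

```bash
python3 - <<'E'
from h import *
st();holes(snap('top','t12'));go(.4640,-.3063,.244)
E
```

```text
t 25.1 p [0.4416 0.1258 0.2455] rv [-2.2837e+00 -2.1573e+00  1.0000e-04] F [ 0.1  0.1 -1.3] w 0.0295
holes raw [[0.4164, -0.2548], [0.412, -0.3068], [0.4688, -0.2589], [0.4642, -0.3063]] fit [[0.4169, -0.2552], [0.4139, -0.3051], [0.4669, -0.2583], [0.4638, -0.3082]] yaw -0.062 res 0.0019
shift [-0.4301  0.0473  0.0008]
```

Scaled: -0.0478 m is -2.39, 0.0053 m is 0.265.

Request:
shift_gripper(segments=[[[0,-2.39,0.265,0,0,0,0],[0,-2.39,0.265,0,0,0,0],[0,-2.39,0.265,0,0,0,0],[0,-2.39,0.265,0,0,0,0],[0,-2.39,0.265,0,0,0,0],[0,-2.39,0.265,0,0,0,0],[0,-2.39,0.265,0,0,0,0],[0,-2.39,0.265,0,0,0,0],[0,-2.39,0.265,0,0,0,0],[0,0,0,0,0,0,0],[0,0,0,0,0,0,0]]])

```text
time: 26.25
eef_pos: [0.4643, -0.3067, 0.2439]
ee_rot: [-2.283, -2.153, -0.0]
force: [-0.6, 0.3, -1.5]
grip_width: 0.0292
grip_force: 59.9
```

```bash
python3 - <<'E'
from h import *
st();im=snap('wrist','w13')
go(.464,-.3062,.192)
print(proj(im,[.4641,-.3062,.147]),[proj(im,[.4641,y,.2974]) for y in(-.3082,-.3042)])
w=cv2.resize(im['color'][120:290,180:350],None,fx=3.5,fy=3.5,interpolation=cv2.INTER_CUBIC)
s=load('w11')['color'];c=np.zeros((600,800,3),np.uint8);c[:595,:595]=w;c[:300,600:800]=cv2.resize(s[130:280,200:300],None,fx=2,fy=2)
c[310:550,600:800]=cv2.resize(load('t12')['color'][195:255,250:300],None,fx=4,fy=4);cv2.imwrite('pics/m13.png',c)
E
```

```text
t 26.25 p [ 0.4643 -0.3067  0.2439] rv [-2.2828e+00 -2.1531e+00 -2.0000e-04] F [-0.6  0.3 -1.5] w 0.0292
shift [-0.0005 -0.0005  0.0526]
[254.59516591 184.47412472] [array([253.61634636, 261.95340823]), array([253.11795899, 254.42907737])]
```

View pics/m13.png

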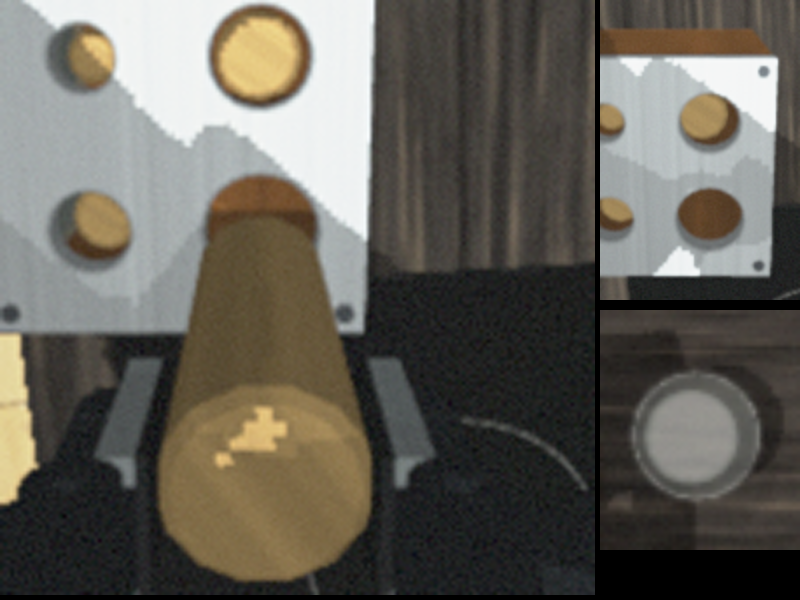

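Request:
shift_gripper(segments=[[[0,0,-0.03,0.5,0,0,0],[0,0,0,0.75,0,0,0],[0,0,0,0.5,0,0,0],[0,0,0,0.3,0,0,0],[0,0,0,0.2,0,0,0],[0,0,0,0.2,0,0,0],[0,0,0,0.15,0,0,0],[0,0,0,0.15,0,0,0],[0,0,0,0,0,0,0]]])

```text
time: 27.2
eef_pos: [0.4643, -0.3063, 0.1906]
ee_rot: [-2.284, -2.157, 0.0]
force: [0.2, 0.3, -1.0]
grip_width: 0.0294
grip_force: 59.9
```

Request:
shift_gripper(segments=[[[0,0,0,1,0,0,0],[0,0,0,1,0,0,0],[0,0,0,0.6,0,0,0],[0,0,0,0.3,0,0,0],[0,0,0,0,0,0,0],[0.05,0,0,0,0,0,0],[0.05,0,0,0,0,0,0],[0.05,0,0,0,0,0,0],[0.085,0,0,0,0,0,0],[0.085,0,0,-1.5,0,0,0],[0.085,0,0,-1.5,0,0,0],[0.085,0,0,-1.5,0,0,0]]])

```text
time: 28.4
eef_pos: [0.4643, -0.3063, 0.2242]
ee_rot: [2.284, 2.157, -0.0]
force: [0.5, 0.4, -0.2]
grip_width: 0.0849
grip_force: 0.0
```

```bash
python3 - <<'E'
from h import *
st();snap('wrist','w14');go(.4353,-.0066,.222)
E
```

```text
t 28.4 p [ 0.4643 -0.3063  0.2242] rv [ 2.2838  2.1572 -0.    ] F [ 0.5  0.4 -0.2] w 0.0849
shift [ 0.2987 -0.0474  0.0055]
```

Scaled: 0.0427 m is 2.135, -0.0067 m is -0.335.

Request:
shift_gripper(segments=[[[0.085,2.135,-0.335,0,0,0,0],[0.085,2.135,-0.335,0,0,0,0],[0.085,2.135,-0.335,0,0,0,0],[0.085,2.135,-0.335,0,0,0,0],[0.085,2.135,-0.335,0,0,0,0],[0.085,2.135,-0.335,0,0,0,0],[0.085,2.135,-0.335,0,0,0,0],[0.085,0,0,0,0,0,0],[0.085,0,0,0,0,0,0],[0.085,0,0,0,0,0,0]]])

```text
time: 29.45
eef_pos: [0.4347, -0.006, 0.2229]
ee_rot: [2.284, 2.156, -0.0]
force: [-0.5, 0.2, 0.3]
grip_width: 0.0852
grip_force: 0.0
```

```bash
python3 - <<'E'
from h import *
st();go(.4353,-.0066,.080)
E
```

```text
t 29.45 p [ 0.4347 -0.006   0.2229] rv [ 2.2844e+00  2.1562e+00 -1.0000e-04] F [-0.5  0.2  0.3] w 0.0852
shift [-0.0005  0.0006  0.1429]
```

Scaled: 0.04 m is 2, 0.02 m is 1.

Request:
shift_gripper(segments=[[[0.085,0,0,2,0,0,0],[0.085,0,0,2,0,0,0],[0.085,0,0,2,0,0,0],[0.085,0,0,1,0,0,0],[0.085,0,0,0,0,0,0],[0,0,0,0,0,0,0],[0.0,0,0,0,0,0,0],[0.0,0,0,0,0,0,0],[0.0,0,0,0,0,0,0],[0.0,0,0,0,0,0,0],[0,0,0,0,0,0,0]]])

```text
time: 30.55
eef_pos: [0.4352, -0.0055, 0.0841]
ee_rot: [2.282, 2.156, 0.001]
force: [-1.7, -0.1, 7.6]
grip_width: 0.0347
grip_force: 59.1
```

Request:
shift_gripper(segments=[[[0.0,0,0,-1,0,0,0],[0.0,0,0,-2,0,0,0],[0,0,0,-2,0,0,0],[0,0,0,-2,0,0,0],[0,0,0,0,0,0,0],[0,0,0,0,0,0,0]]])

```text
time: 31.15
eef_pos: [0.4346, -0.0053, 0.2233]
ee_rot: [2.283, 2.156, 0.001]
force: [-0.2, 0.8, -1.8]
grip_width: 0.0344
grip_force: 60.6
```

```bash
python3 - <<'E'
from h import *
st();t=snap('top','t15');w=snap('wrist','w15')
c=np.zeros((600,800,3),np.uint8)
c[:300,:400]=cv2.resize(load('w14')['color'][130:280,180:380],None,fx=2,fy=2)
c[:384,400:]=cv2.resize(t['color'][200:296,240:340],None,fx=4,fy=4,interpolation=cv2.INTER_CUBIC)
c[300:,:400]=cv2.resize(w['color'],(400,300))
cv2.imwrite('pics/m15.png',c);go(.4709,-.0915,.22)
E
```

```text
t 31.15 p [ 0.4346 -0.0053  0.2233] rv [2.2828e+00 2.1565e+00 1.2000e-03] F [-0.2  0.8 -1.8] w 0.0344
shift [-0.0841  0.0418  0.0018]
```

View pics/m15.png

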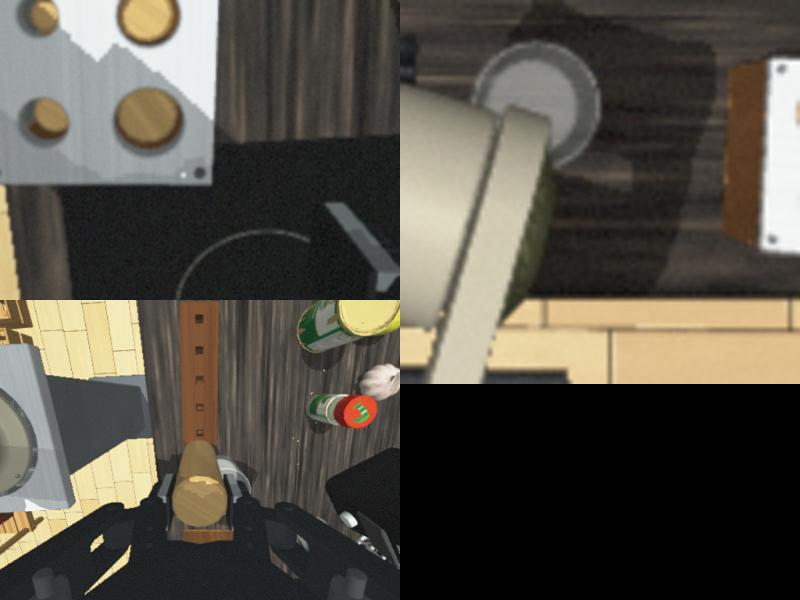

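Request:
shift_gripper(segments=[[[0,-1.4,0.7,0,0,0,0],[0,-1.4,0.7,0,0,0,0],[0,-1.4,0.695,0,0,0,0],[0,0,0,0,0,0,0],[0,0,0,1.5,0,0,0],[0,0,0,1.5,0,0,0],[0,0,0,1.5,0,0,0],[0,0,0,1,0,0,0],[0,0,0,0.75,0,0,0],[0,0,0,0.4,0,0,0],[0,0,0,0,0,0,0]]])

```text
time: 32.35
eef_pos: [0.4707, -0.0909, 0.0887]
ee_rot: [-2.282, -2.156, 0.002]
force: [-0.1, -0.3, -0.7]
grip_width: 0.0347
grip_force: 60.5
```

Scaled: -0.03 m is -1.5, -0.02 m is -1.

Request:
shift_gripper(segments=[[[0,0,0,0.1,0,0,0],[0,0,0,0,0,0,0],[0.038,0,0,0,0,0,0],[0.042,0,0,0,0,0,0],[0.046,0,0,0,0,0,0],[0.05,0,0,0,0,0,0],[0.06,0,0,0,0,0,0],[0.07,0,0,0,0,0,0],[0.085,0,0,0,0,0,0],[0.085,0,0,0,0,0,0],[0.085,0,0,-1,0,0,0],[0.085,0,0,-1.5,0,0,0]]])

```text
time: 33.55
eef_pos: [0.4707, -0.0912, 0.1374]
ee_rot: [-2.282, -2.155, 0.002]
force: [-0.2, -0.1, 0.4]
grip_width: 0.0849
grip_force: 0.0
```

Request:
shift_gripper(segments=[[[0.085,0,0,-2,0,0,0],[0.085,0,0,-2,0,0,0],[0.085,0,0,-1.5,0,0,0],[0.085,2,0,0,0,0,0],[0.085,2.25,0,0,0,0,0],[0.085,2.25,0,0,0,0,0],[0.085,2.25,0,0,0,0,0],[0.085,2.25,0,0,0,0,0],[0.085,0,0,0,0,0,0],[0.085,0,0,0,0,0,0]]])

```text
time: 34.55
eef_pos: [0.4839, 0.1286, 0.2477]
ee_rot: [-2.282, -2.159, 0.001]
force: [0.5, 0.2, 0.0]
grip_width: 0.0849
grip_force: 0.0
```

```bash
python3 - <<'E'
from h import *
st();t=snap('top','t16');w=snap('side','s16');holes(t)
c=np.zeros((600,800,3),np.uint8)
c[:300,:]=cv2.resize(t['color'][200:275,200:400],None,fx=4,fy=4,interpolation=cv2.INTER_CUBIC)
c[300:,:400]=cv2.resize(w['color'],(400,300))
c[300:,400:]=cv2.resize(w['color'][120:270,200:400],(400,300))
cv2.imwrite('pics/m16.png',c)
E
```

```text
t 34.55 p [0.4839 0.1286 0.2477] rv [-2.2818e+00 -2.1594e+00  7.0000e-04] F [0.5 0.2 0. ] w 0.0849
holes raw [[0.4163, -0.255], [0.4119, -0.3069], [0.4682, -0.2598], [0.4651, -0.311]] fit [[0.4174, -0.2563], [0.4135, -0.3061], [0.4673, -0.2602], [0.4634, -0.3101]] yaw -0.079 res 0.0018
```

View pics/m16.png

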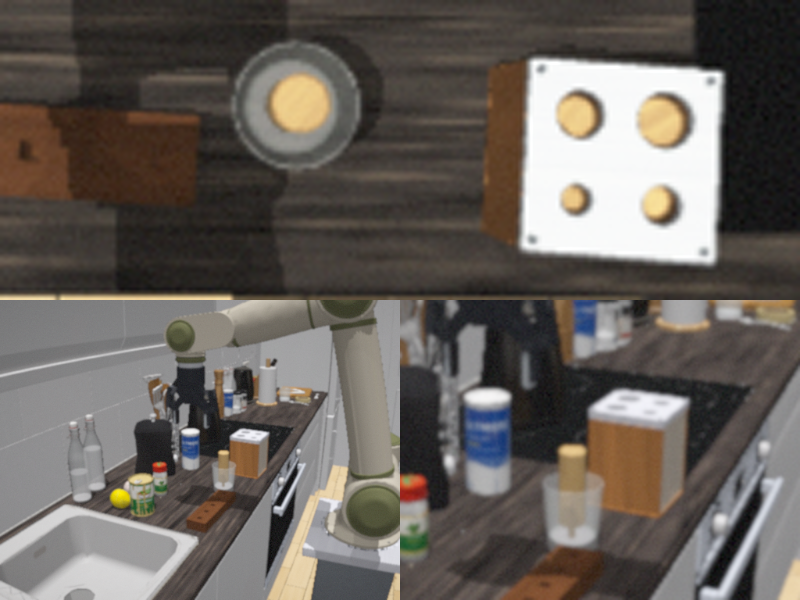

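```bash
python3 -c "
from workcell import arm
print(arm.finish_job())"
```

```text
the job is handed in; nothing more can be done
None
```

The job is handed in: the 16, 21, 26 and 31 mm pillars each dropped through holes 1 to 4 into their bins and the 36 mm one stands pin down in the upright glass, but I picked each hole from the gripper's reading of the pillar's thickness instead of stepping every pillar through the smaller holes.

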